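# Gel cassette from drying rack to staining tank

### The job

Slide the gel cassette with the yellow top clip straight up out of the drying rack, carry it upright, and stand it in the empty violet staining tank. Lower it onto the tank's floor rather than dropping it, let go, and leave the red and the green cassette standing in the rack.

Things in the scene. Friction and masses are not known exactly. Their poses are not given: they have to be found in the camera images.
- yellow_cassette: The one to move: upright glass panel 100 mm wide, 8 thick, 125 tall, about 0.19 kg; its top 25 mm is a yellow clip 12 mm thick, 100 long: grip it there. Origin: centre of its bottom edge; x along its width, y through its thickness, z up. It stands loose in a slot of the rack, slot floor 12 mm above the bench, guides up to 46 mm: it must rise 34 mm to come free. Clip top 137 mm above the bench.
- red_cassette: Bystander: same cassette, same origin and axes, with a red clip, in another slot of the rack. Rack: white, 150 x 230 mm, fixed to the bench left or right of the robot; three slots 70 mm apart, cassettes parallel, face to face, in any order. Slots leave 1.5 mm to either face and 3 mm to either edge.
- green_cassette: Bystander: same cassette, same origin and axes, with a green clip, in another slot of the rack.
- tank: Violet open-topped tank fixed to the bench on the other side from the rack. Outside 134 x 36 mm, 70 tall; inside 126 along its x, 28 along its y, white floor 6 mm above the bench. Origin: centre of its underside, on the bench; x along its length, z up. A cassette goes in with its width along the tank's length, either way round, and may lean up to 18 degrees on a wall when let go.

How it is judged:
By the outcome, as a careful person would: the job done as asked, in the order asked, and still so for the second after the job is handed in, with the robot touching nothing.
It also fails if it takes over 48 s, if anything falls off the work surface, if the arm or the gripper's body presses on something with over 40 N, if the wrist force passes 120 N, or if a joint passes its speed limit or range.

### The arm

A 7-joint arm with a two-finger parallel gripper is mounted at the origin on the work surface. World frame = base frame: x ahead of the robot, y to its left, z up, the work surface at z = 0. Lengths are in m, angles in rad, forces in N, time in s.
With the tool pointing down it reaches from about 0.4 to 0.85 m from the base axis. Payload 4.5 kg.
Tool frame: the origin (TCP) lies between the finger pads; the fingertips stand 14 mm ahead of it and the grasp point (between the pads) lies 5 mm behind it; z points along the fingers, x is the direction in which the jaws open and shut, and the axes are right-handed (so a half turn about z gives the same grasp; the last joint's range is limited). The gripper opens to 88 mm and grips with 3 to 60 N. Pads are 18 mm wide; open, the fingers measure 123 mm over their backs; the gripper's body (75 mm by 187 mm) begins 45 mm behind the grasp point.
Start: joints at [1.189, 0.689, -0.195, 1.565, 0.157, 0.902, -0.215], TCP at [0.252, -0.572, 0.253] pointing down, gripper open.
Joint ranges: [-3.01, 3.01], [-0.46, 2.08], [-1.47, 1.51], [0.13, 2.56], [-1, 4.14], [0.04, 2.09], [-2.66, 2.66]. Speed limits (rad/s): [2.57, 2.57, 3.14, 3.14, 3.14, 3.14, 3.14].

### API

Orientations are given as a unit quaternion [w, x, y, z].
In Python, from station import * gives the robot as it stands. The module is installed in compiled form; this text tells all that it offers. Calls block until the motion is done:
- move_pose(position, orientation): joint-space move of the TCP to a pose.
- move_linear(position, frame=None, max_speed=0.15, force_limit=None): straight line of the TCP; frame=None keeps the orientation; max_speed is the mean speed in m/s. With force_limit (N) it stops when the force on the tool has changed by that much, and returns True; else False.
- move_joints(angles): joint-space move.
- move_gripper(opening, strength=None): finger opening in m; strength is the grip in N (None keeps the last); returns when the fingers have stopped.
- pause(seconds).
- inverse_kinematics(position, orientation): joint angles nearest the present ones, or None.
- get_state(): the state.
- get_image(name): name is "scene" or "top" or "wrist"; returns a dict with "frame" (420x560x3 uint8, red, green, blue), "range_z" (420x560 float32, m along the optical axis (not along the pixel's ray), 0 where there is no reading), "intrinsics" (3x3 intrinsics, pixels), "extrinsics" (4x4, takes a point from camera to world coordinates); the wrist camera has in their place "mount" (4x4, takes a point from camera to tool coordinates, whose origin is the TCP and whose axes are the tool frame's). Camera axes: x right, y down, z forward; pixel columns grow to the right and rows downward; lengths in m; the calibration is good to about 2 mm. A picture is of the moment at which its call begins: read the wrist's pose just before it.
A pose or a line that the arm cannot do raises Unreachable and nothing moves.
- sign_off(): hands the job in, once; it reports no verdict.
Trained networks look in a picture, given as the dict that the camera call returned (one of the last four; its "shot" number tells which), for a name from the list of things; names that differ only in an ending like _2 or _b are one class to them, and where a whole thing is asked for, a point or a joint stands for the part that bears it (a point fixed in the world has none). Each returns a list of dicts, best first, with "conf" (0 to 1); they miss things now and then, are a little off and sometimes report something else, mostly with a low value. They report only what shows in the picture. A call takes as long as a camera call.
- outline_of(picture, query): "mask" (420x560 bool, what is visible of it) and "xy" ([column, row] in pixels, amid what is visible of it).
- tip_of(picture, query): "xy" ([column, row] in pixels: a listed point, or the origin of a listed thing).
The state is a dict: "clock": time; "joint_pos": joint angles; "qd": joint speeds; "joint_efforts": joint torques, N m; "position": TCP position; "tool_rot": TCP orientation; "contact_force": force on the tool from outside, world axes, zero at the start; "ft_torque": the same for the moment, N m; "gripper_width": finger opening in m.
Only numpy, scipy, OpenCV 4.12 (cv2) and the standard library are available. Lean on these libraries where they do the work, as an engineer would, in place of code of your own. Each camera call takes 0.05 s, during which the arm holds its last target.

## Working session

There is one attempt and no reset: what is moved stays moved. The work goes in short steps, each a Python script; the robot and the scene stay as the last script left them, time stands still between calls to the robot, and variables do not carry over. Pictures are saved under pics/ and viewed, and the job is handed in when it is done.

```bash
mkdir -p pics; ls
cat > look.py <<'E'
from station import *
import cv2,numpy as np,pickle
E
python3 - <<'E'
from look import *
s=get_state();print(s)
for n in("scene","top"):
    p=get_image(n);cv2.imwrite(f"pics/{n}0.png",p["frame"][:,:,::-1]);print(n,p["intrinsics"],p["extrinsics"])
    for q in("yellow_cassette","red_cassette","green_cassette","tank"):
        for d in outline_of(p,q)[:2]:print(q,round(d["conf"],2),d["xy"],d["mask"].sum())
        for d in tip_of(p,q)[:2]:print(' tip',round(d["conf"],2),d["xy"])
    pickle.dump(p,open(f"{n}0.pkl","wb"))
print(get_state()["clock"])
E
```

```text
pics
{'clock': 0.0, 'joint_pos': array([ 1.18881973,  0.6900102 , -0.19447743,  1.56635073,  0.15730438,
        0.90252775, -0.21510849]), 'qd': array([ 0.00020251,  0.00158344, -0.00255397, -0.00068977, -0.00219888,
       -0.00064758,  0.00156922]), 'joint_efforts': array([-1.69299888e-04, -5.27553892e+01, -1.26667678e+00, -1.53426343e+01,
       -5.25800174e-02,  6.79525387e-03,  1.64595981e-04]), 'position': array([ 0.25212112, -0.5712105 ,  0.25189096]), 'tool_rot': array([-4.48477752e-04,  8.37838317e-01, -5.45917619e-01, -8.40862285e-04]), 'contact_force': array([-0.47462649,  0.12730558,  0.05080285]), 'ft_torque': array([ 0.05351335,  0.01147313, -0.04081368]), 'gripper_width': 0.08825886275044358}
scene [[515.20835972   0.         280.03254857]
 [  0.         515.20835972 209.87043991]
 [  0.           0.           1.        ]] [[ 0.24296327  0.79978222 -0.54892372  1.06520109]
 [ 0.97002537 -0.1977339   0.14125183 -0.15529055]
 [ 0.00442987 -0.56678895 -0.82385112  0.85648996]
 [ 0.          0.          0.          1.        ]]
yellow_cassette 0.79 [383.6, 169.1] 1726
 tip 0.66 [377.7, 193.9]
red_cassette 0.57 [353.2, 182.0] 1608
 tip 0.76 [348.1, 207.9]
green_cassette 0.79 [415.2, 158.6] 1701
 tip 0.76 [408.3, 180.5]
tank 0.63 [204.7, 258.8] 2085
 tip 0.66 [205.1, 267.6]
top [[433.63297321   0.         282.7153463 ]
 [  0.         433.63297321 209.35251027]
 [  0.           0.           1.        ]] [[-0.02247979 -0.98992443  0.13980087  0.4356447 ]
 [-0.99973029  0.02307422  0.00263235  0.00504249]
 [-0.00583162 -0.13970399 -0.99017614  0.82505654]
 [ 0.          0.          0.          1.        ]]
yellow_cassette 0.9 [174.2, 227.8] 1298
red_cassette 0.68 [214.2, 218.0] 896
 tip 0.84 [219.1, 223.3]
green_cassette 0.79 [132.5, 241.2] 1619
 tip 0.57 [148.5, 241.6]
tank 0.79 [383.4, 187.4] 2259
 tip 0.94 [375.8, 192.2]
0.9
```

View pics/scene0.png

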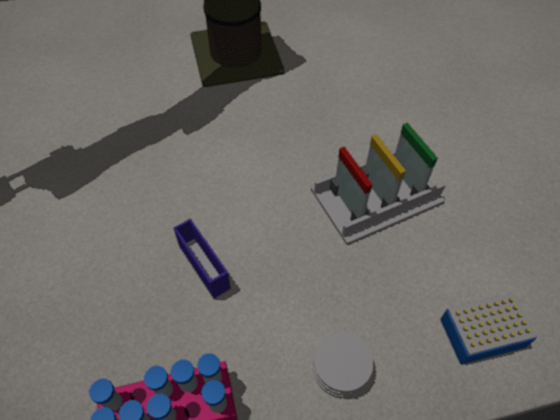

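View pics/top0.png

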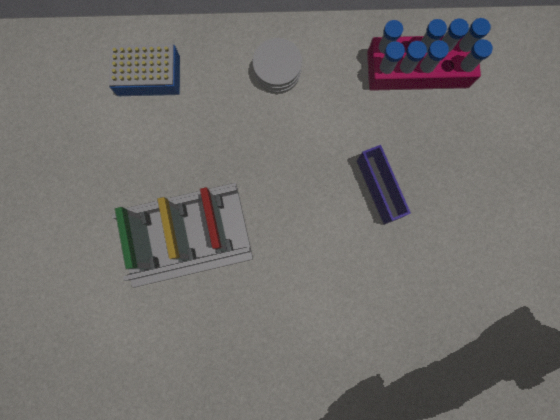

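The scene view shows the rack at upper right, with the clips in order red (353,165), yellow (385,158) and green (418,145), and the tank at (203,260). The top view has the yellow clip at (167,228), between green and red, and the tank at (384,184). I'll fit the poses from depth in both views.

```bash
cat > fit.py <<'E'
import numpy as np,cv2,pickle
def cloud(p,E=None):
    K=p["intrinsics"];E=p["extrinsics"] if E is None else E
    z=p["range_z"];v,u=np.indices(z.shape)
    c=np.stack([(u-K[0,2])/K[0,0]*z,(v-K[1,2])/K[1,1]*z,z],-1)
    return c@E[:3,:3].T+E[:3,3]
def rect(P,zlo,zhi,m):
    m=m&(P[...,2]>zlo)&(P[...,2]<zhi)
    q=P[m]; r=cv2.minAreaRect((q[:,:2]*1000).astype(np.float32))
    return r,q[:,2].mean(),len(q)
def rng(h,S,V,lo,hi,smin=100,vmin=40): return (h>=lo)&(h<=hi)&(S>smin)&(V>vmin)
def masks(f):
    H=cv2.cvtColor(f,cv2.COLOR_RGB2HSV);h,s,v=H[...,0],H[...,1],H[...,2]
    return dict(yellow=rng(h,s,v,15,28,120,90),red=rng(h,s,v,0,6,120,50)|rng(h,s,v,176,179,120,50),green=rng(h,s,v,55,85,120,40),violet=rng(h,s,v,115,140,80,30))
E
python3 - <<'E'
from fit import *
for n in("scene","top"):
    p=pickle.load(open(f"{n}0.pkl","rb"));P=cloud(p);M=masks(p["frame"])
    for c,(zl,zh,box) in dict(yellow=(.128,.15,None),red=(.128,.15,None),green=(.128,.15,None),violet=(.063,.08,None)).items():
        try:
            m=M[c]&((P[...,1]>0.1) if c!="violet" else (P[...,1]<-.05)&(P[...,1]>-.4))
            print(n,c,np.count_nonzero(m),np.percentile(P[m][:,2],[5,50,95]).round(3),rect(P,zl,zh,m))
        except Exception as e:print(n,c,e)
E
```

```text
scene yellow 518 [0.054 0.133 0.138] (((508.90838623046875, 191.12640380859375), (98.49584197998047, 13.63221549987793), 12.20443058013916), np.float64(0.13619702558518368), 277)
scene red 528 [0.115 0.134 0.139] (((524.0520629882812, 124.14584350585938), (98.93035888671875, 13.824884414672852), 12.055320739746094), np.float64(0.13552605346191746), 341)
scene green 462 [0.115 0.132 0.138] (((495.99853515625, 258.7065124511719), (97.7652816772461, 10.454736709594727), 11.6937255859375), np.float64(0.13496480147860998), 283)
scene violet 1648 [0.013 0.052 0.113] (((587.9351196289062, -178.33334350585938), (135.89703369140625, 34.98322677612305), 20.394643783569336), np.float64(0.0689758444009211), 430)
top yellow 441 [0.135 0.137 0.139] (((508.08056640625, 192.8827667236328), (98.59513854980469, 11.497859954833984), 12.055808067321777), np.float64(0.13708459935254055), 441)
top red 490 [0.129 0.137 0.139] (((522.5535278320312, 124.75775909423828), (99.05378723144531, 12.01143741607666), 11.888956069946289), np.float64(0.1369123145543118), 470)
top green 165 [0.136 0.138 0.14 ] (((493.7955627441406, 260.69708251953125), (93.70917510986328, 9.108531951904297), 12.658337593078613), np.float64(0.1375515989227178), 165)
top violet 1649 [0.018 0.055 0.072] (((587.0806884765625, -176.37745666503906), (133.5745849609375, 37.7598762512207), 20.780664443969727), np.float64(0.06940874857132105), 563)
```

Both views agree to about 2 mm: yellow clip at (0.508, 0.192), 12.1°; tank at (0.5875, -0.1775), 20.6°. Next I'll hover over the yellow clip and refine with the wrist camera.

```bash
cat >> look.py <<'E'
from scipy.spatial.transform import Rotation as R
from fit import *
def down(a):  # tool z down, tool x (jaw) at angle a (rad) in the world
    x=np.array([np.cos(a),np.sin(a),0]);z=np.array([0,0,-1.]);q=R.from_matrix(np.stack([x,np.cross(z,x),z],1)).as_quat()
    return q[[3,0,1,2]]
def T(s):
    q=s["tool_rot"];E=np.eye(4);E[:3,:3]=R.from_quat(q[[1,2,3,0]]).as_matrix();E[:3,3]=s["position"];return E
def wrist(name):
    s=get_state();p=get_image("wrist");cv2.imwrite(f"pics/{name}.png",p["frame"][:,:,::-1]);p["extrinsics"]=T(s)@p["mount"];return p
E
python3 - <<'E'
from look import *
c=[.5083,.1925,.29]
for d in(90,-90):print(d,inverse_kinematics(c,down(np.radians(12.1+d))))
for d in(90,-90):print(d,inverse_kinematics([.5875,-.1775,.29],down(np.radians(20.6+d))))
print(get_state()["clock"])
E
```

```text
90 [ 0.12846312  0.70161609 -1.01795701  1.74353583  0.66941542  1.0869695
  0.66644413]
-90 [-0.34015975  0.53396074 -0.17095194  1.76706789  0.11547353  0.85028849
 -1.92367428]
90 [ 0.73203271  0.80121016 -1.0203626   1.53317176  0.71186459  1.21405934
  1.52168293]
-90 [ 0.30315078  0.63106287 -0.15058054  1.55728427  0.10814691  0.96141006
 -1.0920686 ]
0.9
```

Run:
```python
from look import *
move_pose([.5083,.1925,.29],down(np.radians(12.1-90)))
move_gripper(.05,25)
p=wrist("w1");P=cloud(p);M=masks(p["frame"])
print(get_state()["clock"],get_state()["position"])
for c in("yellow","red","green"):
    try: m=M[c];print(c,m.sum(),np.percentile(P[m][:,2],[5,50,95]),rect(P,.13,.145,m))
    except Exception as e:print(c,e)
for d in outline_of(p,"yellow_cassette"):print(d["conf"],d["xy"],d["mask"].sum())
```

```text
4.5 [0.50828423 0.19254025 0.29001252]
yellow 2175 [0.13546308 0.1369091  0.36096952] (((509.1376953125, 192.39508056640625), (99.14441680908203, 11.466222763061523), 11.914596557617188), np.float64(0.1366413527666547), 1720)
red 2198 [0.12075102 0.13642587 0.13786117] (((524.0069580078125, 124.29029846191406), (97.77627563476562, 12.11013126373291), 12.069485664367676), np.float64(0.13632528125593346), 1836)
green 2199 [0.12266571 0.13643398 0.13777093] (((495.01104736328125, 260.3312072753906), (98.49360656738281, 11.727421760559082), 11.96522045135498), np.float64(0.13628263255430215), 1850)
0.61 [282.1, 188.1] 1889
```

View pics/w1.png

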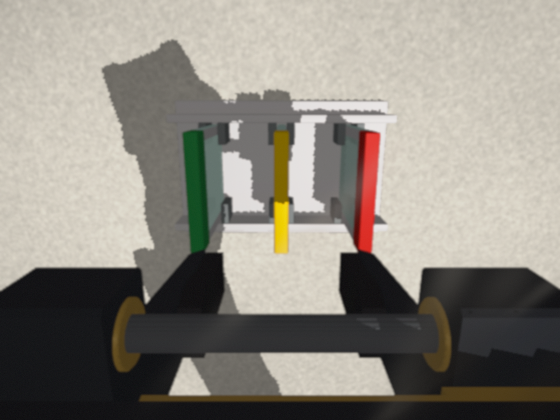

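The wrist view shows the yellow clip at (282,190), midway between the fingertips, with green at left and red at right. Its position matches the other views within 1 mm. I'll descend, grasp, and start lifting with force checks.

Run:
```python
from look import *
q=down(np.radians(12.0-90))
print(move_linear([.5088,.1924,.1195],q,max_speed=.12,force_limit=12))
s=get_state();print(s["position"],s["contact_force"],s["clock"])
print(move_gripper(.0,25))
s=get_state();print(s["gripper_width"],s["contact_force"],s["position"])
x,y,z=s["position"]
print(move_linear([x,y,z+.04],None,max_speed=.06,force_limit=25))
s=get_state();print(s["gripper_width"],s["contact_force"],s["position"],s["clock"])
p=wrist("w2");p=get_image("scene");cv2.imwrite("pics/s2.png",p["frame"][:,:,::-1]);pickle.dump(p,open("s2.pkl","wb"))
```

```text
False
[0.50922638 0.19259329 0.12010295] [ 0.47529166 -0.09533288  0.0010882 ] 6.125
False
0.011719934419103952 [-0.52553179 -0.32962391  0.44696416] [0.50880208 0.19248082 0.11952255]
False
0.01190328093632891 [ 0.21682946 -0.3345845  -2.96867884] [0.50861117 0.19237539 0.15940431] 7.6
```

```bash
python3 -c "
import cv2
a=cv2.imread('pics/s2.png');cv2.imwrite('pics/s2c.png',cv2.resize(a[90:260,290:490],None,fx=3,fy=3))"
```

```text
(no output)
```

View pics/s2c.png

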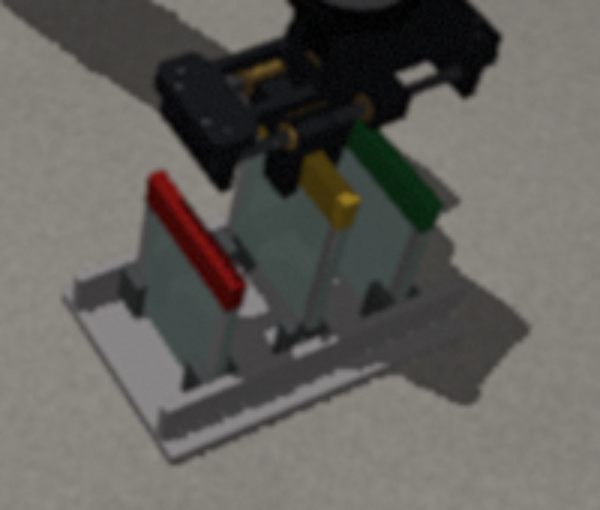

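View pics/w2.png

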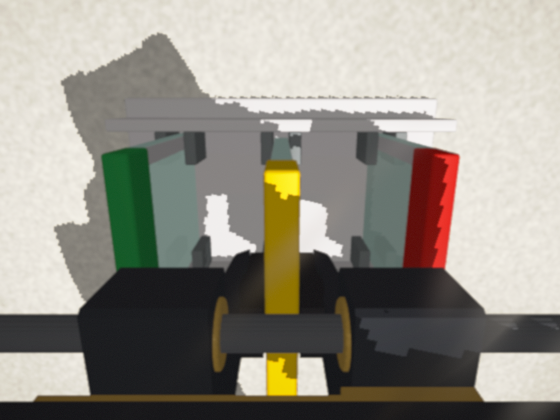

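The clip is held at 11.9 mm. The crops show yellow raised and upright, with the red and green cassettes undisturbed. Now I'll lift it fully, carry it over and check the tank.

```bash
python3 - <<'E'
from look import *
x,y,z=get_state()["position"]
print(move_linear([.5088,.1924,.30],None,max_speed=.12,force_limit=25))
print(move_linear([.5875,-.1775,.30],down(np.radians(20.6-90)),max_speed=.15))
pause(.3)
s=get_state();print(s["gripper_width"],s["contact_force"],s["ft_torque"],s["position"],s["clock"])
p=wrist("w3");pickle.dump(p,open("w3.pkl","wb"))
for n in("scene","top"):
    p=get_image(n);cv2.imwrite(f"pics/{n}3.png",p["frame"][:,:,::-1]);pickle.dump(p,open(f"{n}3.pkl","wb"))
E
python3 - <<'E'
from fit import *
for n in("w","scene","top"):
    p=pickle.load(open(f"{n}3.pkl","rb"));P=cloud(p);M=masks(p["frame"])
    m=M["violet"]&(P[...,1]<-.05)&(P[...,1]>-.4)&(P[...,2]>.063)&(P[...,2]<.076);print(n,m.sum())
    if m.sum()>20:print(rect(P,.063,.076,m))
    m=M["yellow"]&(P[...,1]<0)&(P[...,1]>-.35)&(P[...,2]>.25)
    if m.sum()>20:
        q=P[m];print("yel",q.min(0),q.max(0),cv2.minAreaRect((q[:,:2]*1000).astype(np.float32)))
E
python3 -c "
import cv2
a=cv2.imread('pics/scene3.png');cv2.imwrite('pics/s3c.png',cv2.resize(a[100:310,80:340],None,fx=3,fy=2.8))"
```

```text
False
False
0.011315195239739907 [ 0.42578882 -0.1894221  -1.6919795 ] [-0.00241149  0.01879607 -0.04811279] [ 0.58749499 -0.17736799  0.3000231 ] 11.9917
w 506
(((624.1817016601562, -164.6071319580078), (56.39234161376953, 34.827884674072266), 20.036367416381836), np.float64(0.06959638968920193), 506)
yel [ 0.55198077 -0.19557574  0.29560705] [ 0.65213999 -0.15335721  0.4317727 ] ((602.6552124023438, -171.95651245117188), (105.72138977050781, 26.678102493286133), 19.88882064819336)
scene 404
(((588.2308349609375, -178.13357543945312), (135.0230255126953, 35.03520965576172), 19.966163635253906), np.float64(0.06893375350606293), 404)
yel [ 0.55530338 -0.22207547  0.31013499] [ 1.06520109 -0.15529055  0.85648996] ((809.0579833984375, -162.35174560546875), (509.26641845703125, 57.30875015258789), 7.999690055847168)
top 413
(((587.0048217773438, -176.2486572265625), (133.5154266357422, 36.91849899291992), 20.233842849731445), np.float64(0.06927588230635576), 413)
yel [ 0.53928892 -0.19792928  0.31555782] [ 0.63369967 -0.14552529  0.37352254] ((583.4166259765625, -169.08009338378906), (98.5584716796875, 26.466562271118164), 22.247621536254883)
```

View pics/w3.png

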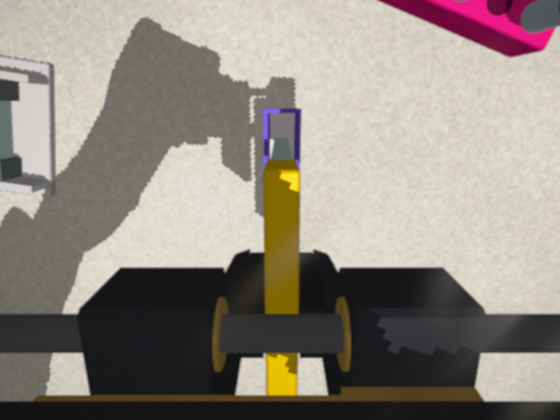

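View pics/s3c.png

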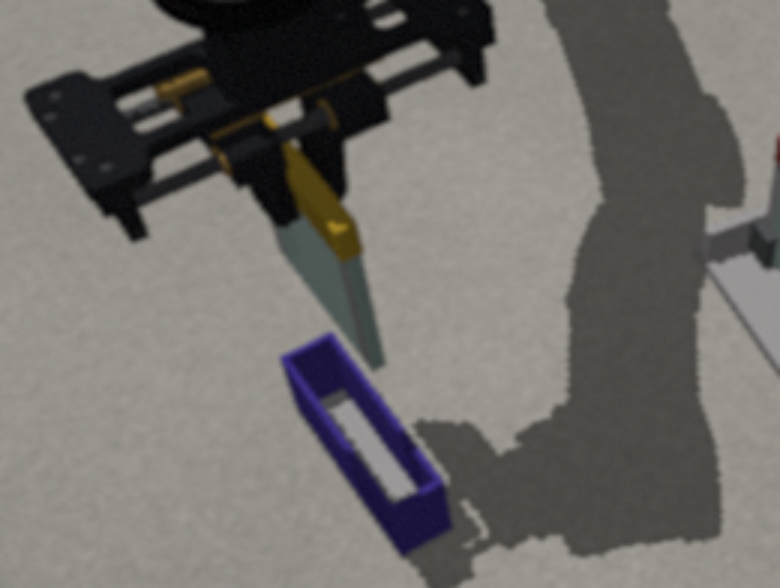

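The wrist view shows the tank opening (264–300, 108–160) centred on the clip (column 283). The scene view shows the cassette hanging upright above the tank. All three views put the tank angle near 20.2°. I'll lower it under force guard, in two speeds.

Run:
```python
from look import *
q=down(np.radians(20.3-90))
print(move_linear([.5875,-.1774,.19],q,max_speed=.12,force_limit=12))
print(get_state()["contact_force"],wrist("w4") and 0)
r=move_linear([.5875,-.1774,.122],None,max_speed=.06,force_limit=8)
s=get_state();print(r,s["contact_force"],s["position"],s["clock"])
if not r:
    r=move_linear([.5875,-.1774,.109],None,max_speed=.015,force_limit=3)
    s=get_state();print(r,s["contact_force"],s["position"],s["clock"],s["gripper_width"])
wrist("w5");p=get_image("scene");cv2.imwrite("pics/s5.png",cv2.resize(p["frame"][150:330,100:320,::-1],None,fx=3,fy=3))
```

```text
False
[-0.64937448  0.61835364 -2.67472805] 0
False [-0.44985288 -0.56254338 -2.67674664] [ 0.58786037 -0.17747784  0.12246333] 14.5417
True [-0.9608366   0.74586032  5.43700852] [ 0.58746938 -0.1774437   0.11354472] 15.1417 0.011742696732110878
```

View pics/s5.png

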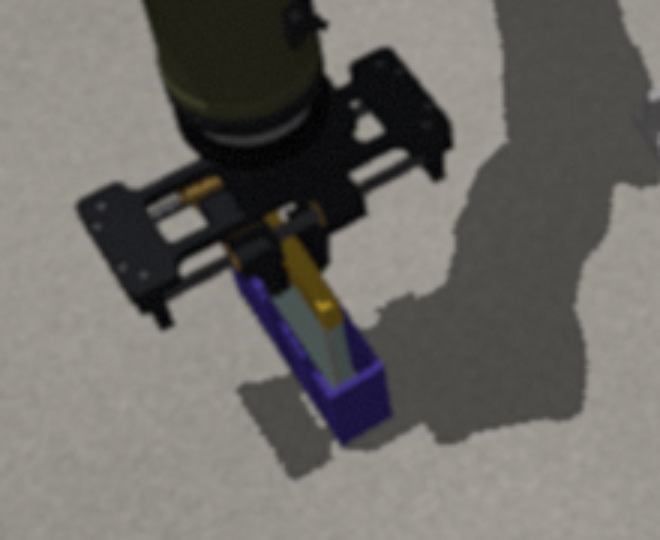

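View pics/w5.png

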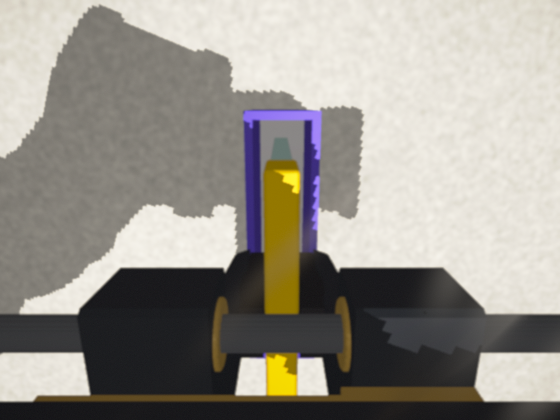

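Floor contact came at TCP z = 0.1135, exactly where the geometry predicts. The wrist view shows the cassette centred between the tank walls (column 282 between 246 and 320). Releasing.

Run:
```python
from look import *
move_gripper(.02);pause(.3);move_gripper(.085);pause(.3)
s=get_state();print(s["gripper_width"],s["contact_force"],s["clock"])
w=wrist("w6")
print(move_linear([.5875,-.1774,.30],None,max_speed=.12,force_limit=12))
pause(.3);s=get_state();print(s["contact_force"],s["position"],s["clock"])
w=wrist("w7");P=cloud(w);M=masks(w["frame"])
m=M["yellow"]&(P[...,2]>.1)&(P[...,2]<.14);print(rect(P,.1,.14,m),np.percentile(P[m][:,2],[5,50,95]))
for n in("scene","top"):
    p=get_image(n);cv2.imwrite(f"pics/{n}7.png",p["frame"][:,:,::-1]);P=cloud(p);M=masks(p["frame"])
    for c in("red","green","yellow"):
        m=M[c]&((P[...,1]>0.1)&(P[...,2]>.13) if c!="yellow" else (P[...,1]<0)&(P[...,2]>.1)&(P[...,2]<.15))
        if m.sum()>5:print(n,c,rect(P,.11,.15,m))
```

```text
0.08520119248581536 [-0.02590667  0.09621646  0.97865305] 17.2167
False
[-0.34522485  0.53166143 -0.59446632] [ 0.58742806 -0.17736327  0.29974304] 19.275
(((587.8223266601562, -177.36453247070312), (99.03197479248047, 11.430269241333008), 20.577192306518555), np.float64(0.1306646727636212), 1595) [0.12943417 0.13068412 0.13185702]
scene red (((524.201171875, 123.14665985107422), (99.41312408447266, 11.951781272888184), 12.48437786102295), np.float64(0.13596271431270449), 313)
scene green (((496.79779052734375, 258.9005126953125), (97.51347351074219, 10.715970993041992), 11.698393821716309), np.float64(0.13567517346018917), 254)
scene yellow (((588.2852172851562, -177.65016174316406), (98.62583923339844, 10.541415214538574), 20.391401290893555), np.float64(0.13008410830069053), 276)
top red (((522.4871826171875, 124.57437133789062), (99.09219360351562, 11.43336296081543), 11.974591255187988), np.float64(0.13719240311930356), 459)
top green (((493.9098815917969, 260.6611633300781), (94.67083740234375, 8.361239433288574), 12.580695152282715), np.float64(0.13765492649688857), 76)
top yellow (((557.9659423828125, -185.97198486328125), (38.457763671875, 11.351922988891602), 19.814220428466797), np.float64(0.13141943941219073), 161)
```

View pics/w7.png

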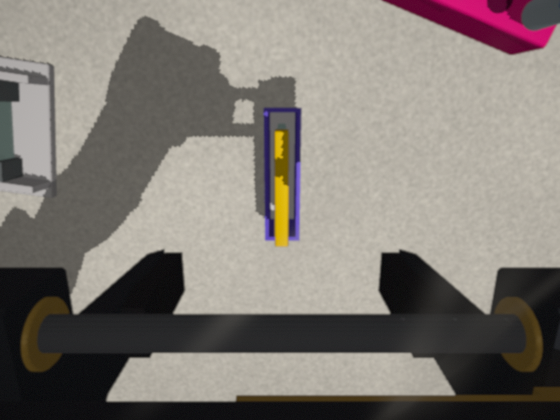

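View pics/scene7.png

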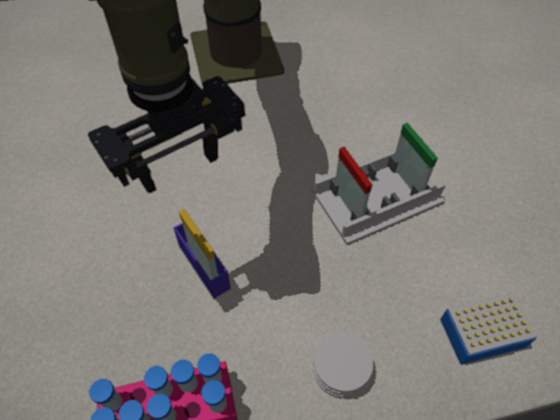

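The yellow cassette stands upright in the tank: clip at (282,188) in the wrist view and (197,232) in the scene view, top at 0.131 m. Red (353,168) and green (418,145) are unmoved in the rack, and the gripper is clear. Handing in.

```bash
python3 -c "
from station import *
sign_off();print(get_state()['clock'])"
```

```text
the job is handed in; nothing more can be done
the job is handed in; nothing more can be done
```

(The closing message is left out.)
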